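# Square the slide carrier into the light pad's corner and hold it

### The arm

A 6-joint arm with a two-finger parallel gripper is mounted at the origin on the work surface. World frame = base frame: x ahead of the robot, y to its left, z up, the work surface at z = 0. Lengths are in m, angles in degrees, forces in N, time in s.
With the tool pointing down it reaches from about 0.4 to 0.825 m from the base axis. Payload 7 kg.
Tool frame: the origin (TCP) lies on the front face of the gripper's body, between the roots of the fingers; the fingertips stand 66 mm ahead of it and the grasp point (between the pads) lies 47 mm ahead of it; z points along the fingers, y is the line along which they close (so a half turn about z gives the same grasp; the last joint's range is limited). The gripper opens to 88 mm and grips with 3 to 60 N. Pads are 19 mm wide; open, the fingers measure 130 mm over their backs; the gripper's body (78 mm by 193 mm) begins 47 mm behind the grasp point.
Start: joints at [-59.525, 20.546, 0.682, 0, -70.136, -16.507], TCP at [0.163, -0.655, 0.292] pointing down, gripper open.
Joint ranges: [-176.03, 176.03], [-82.01, 121.73], [-58.28, 71.71], [-173.87, 95.51], [-174.79, -0.11], [-173.66, 173.66]. Speed limits (degrees/s): [136.94, 136.94, 172.46, 180, 180, 180].

### API

Orientations are given as [roll, pitch, yaw] about the fixed x, y, z axes, in that order (R = Rz(yaw) Ry(pitch) Rx(roll)).
In Python, from plant import ctrl gives the robot as it stands.
- The arm moves only by the tool send_rows, never from a script. Its argument "deltas" is a list of rows, each a list of 2 entries, a list of its own where there are three numbers: the shift along the tool's x, y, z each as a share of 800 mm, from -1 to 1, then the turn about the tool's z as a share of 90 degrees, from -1 to 1. A call has exactly 5 rows; each row is the pose to reach, as a shift and turn from the pose commanded when the call began, along the tool's axes at that moment; what a row does not reach only later rows make up. A row lasts 1/12 s, in which the tool goes at most 41.7 mm and 7.16 degrees, less where a joint would pass 70% of its speed; a pose out of reach is approached as far as the arm can. A call with a number of a shift or a turn outside -1 to 1 is refused whole. A call with a gripper value outside its range is refused whole. "gripper" is the opening, from 0 (shut) to 1 (fully open), set as the call begins (left out, the last holds). The fingers move at their own pace and stop on an object; the grip force is fixed at half the most. Time passes only in rows, so rows that repeat a pose let the fingers close, or fill a call up. It gives the time, the measured TCP pose, the force, the opening and the grip force at its end, in the units of the state.
- ctrl.get_obs(): the state, without advancing time (a new reading comes with each control period).
- ctrl.snapshot(name): name is "scene" or "top"; returns a dict with "color" (400x640x3 uint8, red, green, blue), "vertical_fov" (degrees; the focal length in pixels is half the picture's height over the tangent of half this angle, whatever the lens; pixels are square), "cx", "cy" (the principal point, pixels), "rvec" (rotation vector, rad) and "tvec" (3), from world to camera coordinates, as OpenCV has them. Camera axes: x right, y down, z forward; pixel columns grow to the right and rows downward; lengths in m; the calibration is good to about 2 mm. A picture is of the moment at which its call begins. There is no depth.
- ctrl.close_job(): hands the job in; it is judged then, once.
Trained networks look in a picture, given as the dict that the camera call returned (one of the last four; its "shot" number tells which), for a name from the list of things; names that differ only in an ending like _2 or _b are one class to them, and where a whole thing is asked for, a point or a joint stands for the part that bears it (a point fixed in the world has none). Each returns a list of dicts, best first, with "conf" (0 to 1); they miss things now and then, are a little off and sometimes report something else, mostly with a low value. They report only what shows in the picture. A call takes as long as a camera call.
- ctrl.boxes_of(picture, thing): "xy" ([column, row] as shares, 0 to 1, of the picture: columns of its width, rows of its height, amid what is visible of it).
- ctrl.cut_out(picture, thing): "pixels" (400x640 bool, what is visible of it) and "xy" ([column, row] as shares, 0 to 1, of the picture: columns of its width, rows of its height, amid what is visible of it).
The state is a dict: "clock": time; "joint_pos": joint angles; "qvel": joint speeds; "tau": joint torques, N m; "tool_pos": TCP position; "orientation": TCP orientation; "force": force on the tool from outside, world axes, zero at the start; "moment": the same for the moment, N m; "opening": finger opening in m; "gripper_force": force on a finger pad.
Only numpy, scipy, OpenCV 4.12 (cv2) and the standard library are available. Lean on these libraries where they do the work, as an engineer would, in place of code of your own. Each camera call takes 0.05 s, during which the arm holds its last target. There are 200 camera calls.

### The job

Pick up the slide carrier by its rib and, keeping it level, set it down on the light pad with its long side along the long rail. Push it gently into the corner until one long edge lies flat against the long rail and one short edge against the short rail, and finish while still gripping it and pressing it lightly against both rails, so that it stays square for counting. Leave the other things on the table alone.

Things in the scene. Friction and masses are not known exactly. Their poses are not given: they have to be found in the camera images.
- carrier_center (a point): Centre of the loose slide carrier (0.25 to 0.5 kg), 25 mm above its underside; z up. Aluminium plate 90 mm (x) by 130 mm (y) by 10 mm thick; on its middle stands a black grip rib 14 mm wide (x), 70 mm long (y), 40 mm high (top 50 mm above the underside), with a glass slide on either side. Starts flat on the table. Same after half a turn. Its plate slides easily on pad and rails (friction about 0.25).
- corner (a point): Inner corner of the fixed light pad's rails, on the pad's top, 15 mm above the table. The pad (low grey slab, white face) reaches 158 mm along -x and 198 mm along -y from here. In place the carrier lies in the -x, -y quadrant, its 130 mm side along y at the long rail (plane x = 0), 90 mm side along x at the short rail (plane y = 0), centre 45 mm along -x, 65 mm along -y and 25 mm up.
- long_rail: Fixed dark steel rail on the pad, 160 mm long along the pad's y, 12 mm wide, 15 mm high. Its inner face (towards the pad's -x) is one face of the corner. Origin at the centre of its underside.
- short_rail: Fixed dark steel rail on the pad, 110 mm long along the pad's x, 12 mm wide, 15 mm high. Its inner face (towards the pad's -y) is the other face of the corner. Origin at the centre of its underside.
- bottle_mid (a point): Bystander: white plastic bottle, 60 mm across, 140 mm tall; point at half its height.
- tape_roll_mid (a point): Bystander: white ring of tape lying flat, 60 mm across, 20 mm high; point at its centre.
- slide_box_mid (a point): Bystander: cardboard slide box, 45 by 75 by 25 mm; point at its centre.

How it is judged (in metres and radians):
At the end, for the whole second after the job is handed in: Carrier flat on the pad (tilt under 2 deg, height within 4 mm), long side along the long rail within 1.4 deg, centre within 3 mm of its place along both rails, pressed on each rail with over 1 N, gripped by the fingers (over 3 N), at rest (x of carrier_center in the frame of corner between -0.048 and -0.042 m and y of carrier_center in the frame of corner between -0.068 and -0.062 m and z of carrier_center in the frame of corner between 0.021 and 0.029 m and angle between the y axis of carrier_center and the y axis of corner, either way round below 0.025 rad and angle between carrier_center's own z axis and vertical below 0.035 rad and contact force between carrier and long_rail above 1 N and contact force between carrier and short_rail above 1 N and contact force between the fingers and carrier above 3 N and linear speed of carrier below 0.01 m/s); the arm keeps its last pose, push and grip.
It fails at once if the carrier is rammed against a rail (more than 40 N) (contact force between carrier and long_rail above 40 N or contact force between carrier and short_rail above 40 N).
It fails at once if the carrier is tipped by more than 20 degrees (angle between carrier_center's own z axis and vertical above 0.35 rad).
It fails at once if a bystander is shoved by more than 30 mm (distance of any of bottle_mid, tape_roll_mid, slide_box_mid from where it was at the start of the episode above 0.03 m).
It also fails if it takes over 58 s, if anything falls off the work surface, if the arm or the gripper's body presses on something with over 40 N, if the wrist force passes 120 N, or if a joint passes its speed limit or range.

## Working session

There is one attempt and no reset: what is moved stays moved. The work goes in short steps, Python scripts to look and compute and a tool call to move; the robot and the scene stay as the last step left them, time stands still between calls to the robot, and variables do not carry over. Pictures are saved under pics/ and viewed, at most 10 in all, crops included, and the job is handed in when it is done.

Besides the shell and the picture viewer there is one more tool, called in YAML: its name, and indented under it one key for each argument. send_rows: Moves the arm, as the interface text tells. Shift numbers are shares of 800 mm and turn numbers shares of 90 degrees, none past 1 either way. Its arguments: {"type":"object","properties":{"deltas":{"type":"array","items":{"type":"array"}},"gripper":{"type":"number"}},"required":["deltas"]}

```bash
mkdir -p pics
cat > h.py <<'E'
import numpy as np, cv2
from plant import ctrl
def cam(p):
    f=200/np.tan(np.radians(p["vertical_fov"])/2)
    K=np.array([[f,0,p["cx"]],[0,f,p["cy"]],[0,0,1.]])
    return K,cv2.Rodrigues(np.array(p["rvec"],float))[0],np.array(p["tvec"],float).ravel()
def back(p,uv,z):
    K,R,t=cam(p); uv=np.atleast_2d(uv).astype(float)
    d=(np.linalg.inv(K)@np.c_[uv,np.ones(len(uv))].T).T@R
    c=-R.T@t
    return c+d*((z-c[2])/d[:,2])[:,None]
def proj(p,X):
    K,R,t=cam(p); return cv2.projectPoints(np.atleast_2d(X).astype(float),np.array(p["rvec"],float),t,K,None)[0][:,0]
def save(p,n,crop=None,s=1):
    im=p["color"][:,:,::-1]
    if crop: im=im[crop[1]:crop[3],crop[0]:crop[2]]
    cv2.imwrite(f"pics/{n}.png",cv2.resize(im,None,fx=s,fy=s,interpolation=cv2.INTER_CUBIC))
E
python3 - <<'E'
from h import *
for n in("top","scene"):
    p=ctrl.snapshot(n); save(p,n+"0"); K,R,t=cam(p); print(n,K[0,0],"cam",-R.T@t)
    for th,z in [("carrier_center",.025),("long_rail",.03),("short_rail",.03),("bottle_mid",.07),("tape_roll_mid",.01),("slide_box_mid",.0125)]:
        for d in ctrl.cut_out(p,th)[:2]:
            uv=np.array(d["xy"])*[640,400]; print(th,round(d["conf"],2),uv.round(),d["pixels"].sum(),back(p,uv,z)[0].round(3))
            r=cv2.minAreaRect(np.argwhere(d["pixels"])[:,::-1].astype(np.float32)); print("   ",back(p,cv2.boxPoints(r),z)[:,:2].round(3).tolist())
print(ctrl.get_obs())
E
```

```text
top 427.36722152457924 cam [0.44577962 0.03235905 1.12437118]
carrier_center 0.81 [446. 218.] 1775 [ 0.547 -0.267  0.025]
    [[0.528, -0.198], [0.608, -0.243], [0.545, -0.356], [0.467, -0.31]]
long_rail 0.77 [265. 212.] 291 [0.573 0.199 0.03 ]
    [[0.592, 0.266], [0.605, 0.261], [0.549, 0.118], [0.536, 0.123]]
long_rail 0.47 [404. 125.] 225 [ 0.794 -0.173  0.03 ]
    [[0.785, -0.123], [0.825, -0.164], [0.784, -0.2], [0.744, -0.159]]
short_rail 0.68 [228. 224.] 222 [0.547 0.295 0.03 ]
    [[0.496, 0.318], [0.597, 0.28], [0.592, 0.266], [0.491, 0.304]]
bottle_mid 0.96 [158. 219.] 727 [0.559 0.459 0.07 ]
    [[0.533, 0.514], [0.59, 0.505], [0.57, 0.411], [0.513, 0.42]]
tape_roll_mid 0.57 [402. 125.] 278 [ 0.802 -0.17   0.01 ]
    [[0.82, -0.136], [0.818, -0.196], [0.76, -0.192], [0.762, -0.133]]
slide_box_mid 0.83 [488. 167.] 592 [ 0.68  -0.39   0.012]
    [[0.661, -0.345], [0.711, -0.362], [0.686, -0.442], [0.637, -0.425]]
slide_box_mid 0.33 [225. 226.] 240 [0.544 0.306 0.012]
    [[0.497, 0.325], [0.598, 0.287], [0.592, 0.271], [0.491, 0.309]]
scene 362.2830422206475 cam [ 1.0222381
[... 876 characters left out ...]
.361], [0.684, -0.436]]
{'clock': 0.7, 'joint_pos': array([-5.95232869e+01,  2.05435132e+01,  6.83277447e-01,  8.50517799e-04,
       -7.01344448e+01, -1.65091560e+01]), 'qvel': array([ 0.04931172, -0.04928143, -0.02429797, -0.03801177, -0.07986378,
       -0.00900702]), 'tau': array([ 2.11253449e-03, -5.82170749e+01,  2.93248808e+01,  7.00127542e+00,
        1.26483268e-02, -3.59643741e-05]), 'tool_pos': array([ 0.16293296, -0.65503456,  0.29220611]), 'orientation': array([-1.79994672e+02,  7.44682695e-04, -1.66032154e+02]), 'force': array([ 0.60450485, -0.52581485,  0.12464483]), 'moment': array([ 0.02269784,  0.02376081, -0.02436629]), 'gripper_force': 0.0, 'opening': 0.08787951487380523}
```

View pics/top0.png

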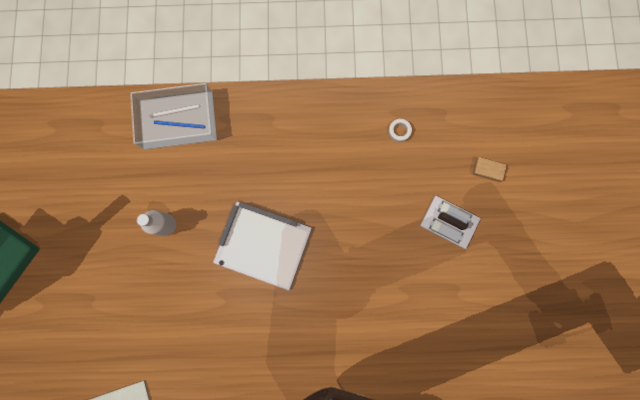

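View pics/scene0.png

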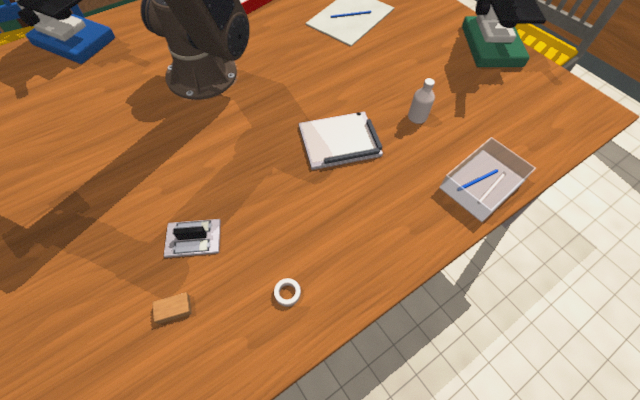

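```bash
cat > fit.py <<'E'
from h import *
from scipy.optimize import minimize
def box(x0,x1,y0,y1,z0,z1): return np.array([[x,y,z] for x in(x0,x1) for y in(y0,y1) for z in(z0,z1)])
def place(B,q):
    c,s=np.cos(q[2]),np.sin(q[2]); return np.c_[q[0]+c*B[:,0]-s*B[:,1],q[1]+s*B[:,0]+c*B[:,1],B[:,2]]
def mask(p,boxes,q):
    m=np.zeros((1600,2560),np.uint8)
    for B in boxes: cv2.fillConvexPoly(m,cv2.convexHull(np.round(proj(p,place(B,q))*4+1.5).astype(np.int32)),1)
    return cv2.resize(m.astype(np.float32),(640,400),interpolation=cv2.INTER_AREA)
def fit(items,q0,step=(.006,.006,.05)):
    # items: (pic, boxes, mask)
    def cost(v):
        c=0
        for p,b,m in items:
            a=mask(p,b,v); c+=1-np.minimum(a,m).sum()/np.maximum(a,m).sum()
        return c
    best=None
    q0=np.array(q0,float)
    S=np.vstack([q0]+[q0+np.eye(3)[i]*step[i] for i in range(3)])
    r=minimize(cost,q0,method="Nelder-Mead",options=dict(initial_simplex=S,xatol=1e-4,fatol=1e-4)); return r.x,r.fun/len(items)
CAR=[box(-.045,.045,-.065,.065,0,.010),box(-.007,.007,-.035,.035,.01,.05)]
def best(p,th,near,z):
    L=[d for d in ctrl.cut_out(p,th) if np.hypot(*(back(p,np.array(d["xy"])*[640,400],z)[0,:2]-near))<.05]
    return L[0]["pixels"].astype(np.float32) if L else None
E
cat > run1.py <<'E'
from fit import *
P=[ctrl.snapshot("top"),ctrl.snapshot("scene")]
C=[(p,CAR,best(p,"carrier_center",(.547,-.275),.025)) for p in P]; C=[c for c in C if c[2] is not None]
for sub in (C,C[:1],C[1:]):
    q,f=fit(sub,(.547,-.275,-1.05+np.pi/2 if 0 else np.radians(-30))); print("car",q.round(4),np.degrees(q[2]).round(2),round(f,3))
    if sub is C: qc=q
off=((-.160,0),(-.148,.012)); so=((-.11,0),(-.098,.012))
bestf=9
M={t:[best(p,t,n,.03) for p in P] for t,n in(("long_rail",(.57,.195)),("short_rail",(.547,.288)))}
for a in off:
  for b in so:
    L=box(0,.012,*a,.015,.03); S=box(*b,0,.012,.015,.03)
    it=[(p,[B],M[t][i]) for i,p in enumerate(P) for t,B in(("long_rail",L),("short_rail",S)) if M[t][i] is not None]
    q,f=fit(it,(.585,.263,np.radians(-20.7))); print("corner",a,b,q.round(4),np.degrees(q[2]).round(2),round(f,3))
    if f<bestf: bestf,qk,bx=f,q,[L,S]
    if a==off[0] and b==so[0]:
        for s in (it[:2],it[2:]): q,f=fit(s,q); print("  one view",q.round(4),np.degrees(q[2]).round(2),round(f,3))
PAD=[box(-.158,.012,-.198,.012,.0,.015)]
ims=[]
for p,cr in zip(P,((200,180,500,310),(150,90,400,280))):
    im=cv2.resize(p["color"][:,:,::-1],None,fx=3,fy=3,interpolation=cv2.INTER_CUBIC)
    for B,q,c in [(CAR[0],qc,(0,255,0)),(CAR[1],qc,(0,0,255)),(bx[0],qk,(0,255,255)),(bx[1],qk,(255,255,0)),(PAD[0],qk,(255,0,255))]:
        u=(proj(p,place(B,q))*3+1).round().astype(int)
        for i in range(8):
            for k in(1,2,4):
                if not i&k: cv2.line(im,u[i].tolist(),u[i|k].tolist(),c,1)
    im=im[cr[1]*3:cr[3]*3,cr[0]*3:cr[2]*3]; ims.append(cv2.resize(im,(780,int(780*im.shape[0]/im.shape[1]))))
cv2.imwrite("pics/ov_top.png",ims[0]); cv2.imwrite("pics/ov_scene.png",ims[1])
E
python3 run1.py
```

```text
car [ 0.5374 -0.2826 -0.5155] -29.54 0.042
car [ 0.5383 -0.2826 -0.5091] -29.17 0.038
car [ 0.5368 -0.2822 -0.5091] -29.17 0.035
corner (-0.16, 0) (-0.11, 0) [ 0.5925  0.2692 -0.3679] -21.08 0.221
  one view [ 0.5933  0.2691 -0.3698] -21.19 0.166
  one view [ 0.5888  0.2706 -0.3568] -20.45 0.234
corner (-0.16, 0) (-0.098, 0.012) [ 0.5927  0.2687 -0.3735] -21.4 0.281
corner (-0.148, 0.012) (-0.11, 0) [ 0.593   0.2684 -0.3729] -21.37 0.258
corner (-0.148, 0.012) (-0.098, 0.012) [ 0.5933  0.268  -0.3754] -21.51 0.323
```

View pics/ov_top.png

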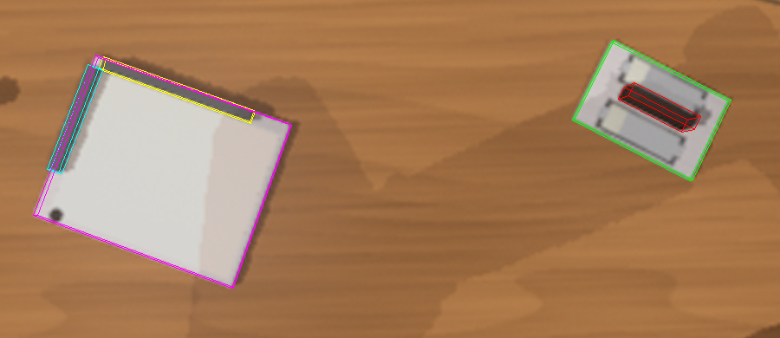

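View pics/ov_scene.png

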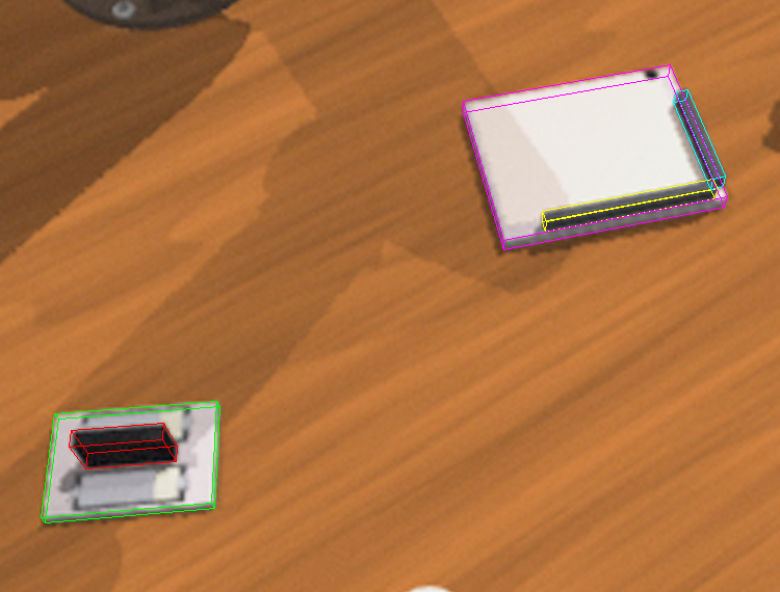

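```bash
cat > plan.py <<'E'
import numpy as np
def plan(p0,p1,n,r=3):
    "pose (x,y,z,psi deg); n calls of 5 rows, smooth profile; prints rows in send units"
    p0,p1=np.array(p0,float),np.array(p1,float); N=5*n
    s=lambda t:t*t*(3-2*t)
    for k in range(n):
        b=p0+(p1-p0)*s(5*k/N); a=np.radians(b[3]); out=[]
        for j in range(1,6):
            d=p0+(p1-p0)*s((5*k+j)/N)-b
            v=np.array([np.cos(a)*d[0]+np.sin(a)*d[1],np.sin(a)*d[0]-np.cos(a)*d[1],-d[2]])/.8
            out.append([v.round(r).tolist(),round(-d[3]/90,r)])
        print(out)
    print("peak mm/row",1.5*np.linalg.norm((p1-p0)[:3])/N*1e3,"deg/row",1.5*abs(p1-p0)[3]/N)
E
python3 - <<'E'
from h import *; from plan import plan
o=ctrl.get_obs(); p=[*o["tool_pos"],o["orientation"][2]]
plan(p,(.5375,-.2826,.18,-119.4),4)
# pad yaw from the white face edges
P=ctrl.snapshot("top"); hsv=cv2.cvtColor(P["color"],cv2.COLOR_RGB2HSV)
m=((hsv[...,1]<60)).astype(np.uint8); n,l,st,c=cv2.connectedComponentsWithStats(m); i=l[250,260]; print(st[i])
r=cv2.minAreaRect(np.argwhere(l==i)[:,::-1].astype(np.float32)); B=back(P,cv2.boxPoints(r),.015); print(B.round(4))
for a,b in zip(B,np.roll(B,-1,0)): print(np.degrees(np.arctan2(*(b-a)[[1,0]])).round(2),np.linalg.norm(b-a).round(4))
E
```

```text
[[[-0.004, 0.002, 0.001], np.float64(-0.004)], [[-0.016, 0.009, 0.004], np.float64(-0.015)], [[-0.034, 0.021, 0.009], np.float64(-0.031)], [[-0.059, 0.035, 0.015], np.float64(-0.054)], [[-0.089, 0.053, 0.022], np.float64(-0.081)]]
[[[-0.036, 0.016, 0.008], np.float64(-0.031)], [[-0.076, 0.033, 0.018], np.float64(-0.065)], [[-0.118, 0.052, 0.027], np.float64(-0.101)], [[-0.163, 0.071, 0.038], np.float64(-0.139)], [[-0.208, 0.091, 0.048], np.float64(-0.178)]]
[[[-0.049, 0.006, 0.01], np.float64(-0.039)], [[-0.097, 0.013, 0.021], np.float64(-0.077)], [[-0.143, 0.019, 0.031], np.float64(-0.113)], [[-0.186, 0.025, 0.04], np.float64(-0.147)], [[-0.225, 0.03, 0.048], np.float64(-0.178)]]
[[[-0.034, -0.005, 0.007], np.float64(-0.027)], [[-0.062, -0.009, 0.013], np.float64(-0.049)], [[-0.084, -0.012, 0.018], np.float64(-0.066)], [[-0.097, -0.015, 0.021], np.float64(-0.077)], [[-0.102, -0.015, 0.022], np.float64(-0.081)]]
peak mm/row 40.49954892349163 deg/row 3.497424674943141
[ 213  202   99   88 5452]
[[0.45   0.3392 0.015 ]
 [0.6123 0.2808 0.015 ]
 [0.5326 0.0793 0.015 ]
 [0.374  0.1412 0.015 ]]
-19.79 0.1725
-111.56 0.2166
158.68 0.1703
69.0 0.2121
```

send_rows:
  deltas:
    - [[-0.004,0.002,0.001],-0.004]
    - [[-0.016,0.009,0.004],-0.015]
    - [[-0.034,0.021,0.009],-0.031]
    - [[-0.059,0.035,0.015],-0.054]
    - [[-0.089,0.053,0.022],-0.081]
  gripper: 1

```text
clock: 1.57
tool_pos: [0.2222, -0.596, 0.2742]
orientation: [-180.0, -0.0, -158.7]
force: [1.1, -0.8, -0.8]
opening: 0.088
gripper_force: 0.0
```

send_rows:
  deltas:
    - [[-0.036,0.016,0.008],-0.031]
    - [[-0.076,0.033,0.018],-0.065]
    - [[-0.118,0.052,0.027],-0.101]
    - [[-0.163,0.071,0.038],-0.139]
    - [[-0.208,0.091,0.048],-0.178]

```text
clock: 1.98
tool_pos: [0.3516, -0.4664, 0.2358]
orientation: [-180.0, 0.0, -142.5]
force: [0.4, -1.0, -0.0]
opening: 0.0877
gripper_force: 0.0
```

send_rows:
  deltas:
    - [[-0.049,0.006,0.01],-0.039]
    - [[-0.097,0.013,0.021],-0.077]
    - [[-0.143,0.019,0.031],-0.113]
    - [[-0.186,0.025,0.04],-0.147]
    - [[-0.225,0.03,0.048],-0.178]

```text
clock: 2.4
tool_pos: [0.4804, -0.3377, 0.1974]
orientation: [-180.0, 0.0, -126.4]
force: [0.3, -1.1, -0.3]
opening: 0.088
gripper_force: 0.0
```

send_rows:
  deltas:
    - [[-0.034,-0.005,0.007],-0.027]
    - [[-0.062,-0.009,0.013],-0.049]
    - [[-0.084,-0.012,0.018],-0.066]
    - [[-0.097,-0.015,0.021],-0.077]
    - [[-0.102,-0.015,0.022],-0.081]

```text
clock: 2.82
tool_pos: [0.5385, -0.2805, 0.1796]
orientation: [180.0, -0.0, -119.2]
force: [0.3, 0.5, -0.2]
opening: 0.0878
gripper_force: 0.0
```

Run:
```python
from h import *; from plan import plan
o=ctrl.get_obs(); p=[*o["tool_pos"],o["orientation"][2]]; print(o["clock"],p,o["orientation"],o["joint_pos"])
plan(p,(.5375,-.2826,.084,-119.4),2)
```

```text
2.8167 [np.float64(0.5384891141237079), np.float64(-0.2805401121350323), np.float64(0.17962707558790386), np.float64(-119.22807686903813)] [ 1.79975169e+02 -4.29948818e-03 -1.19228077e+02] [-9.10669838e+00  1.96066070e+01 -1.65368354e+01 -5.57700138e-03
 -5.38813524e+01 -2.01180910e+01]
[[[0.0, -0.0, 0.003], np.float64(0.0)], [[0.0, -0.0, 0.012], np.float64(0.0)], [[0.001, -0.0, 0.026], np.float64(0.0)], [[0.001, -0.0, 0.042], np.float64(0.001)], [[0.001, -0.0, 0.06], np.float64(0.001)]]
[[[0.0, -0.0, 0.018], np.float64(0.0)], [[0.001, -0.0, 0.034], np.float64(0.001)], [[0.001, -0.0, 0.047], np.float64(0.001)], [[0.001, -0.0, 0.056], np.float64(0.001)], [[0.001, -0.0, 0.06], np.float64(0.001)]]
peak mm/row 14.348155947049934 deg/row 0.02578846964428081
```

send_rows:
  deltas:
    - [[0,0,0.003],0]
    - [[0,0,0.012],0]
    - [[0.001,0,0.026],0]
    - [[0.001,0,0.042],0.001]
    - [[0.001,0,0.06],0.001]

```text
clock: 3.23
tool_pos: [0.5363, -0.2837, 0.1313]
orientation: [-180.0, 0.0, -119.6]
force: [0.4, -0.0, 0.4]
opening: 0.0875
gripper_force: 0.0
```

send_rows:
  deltas:
    - [[0,0,0.018],0]
    - [[0.001,0,0.034],0.001]
    - [[0.001,0,0.047],0.001]
    - [[0.001,0,0.056],0.001]
    - [[0.001,0,0.06],0.001]

```text
clock: 3.65
tool_pos: [0.5357, -0.2839, 0.0826]
orientation: [179.9, -0.0, -119.7]
force: [0.4, 0.2, 0.7]
opening: 0.0876
gripper_force: 0.0
```

send_rows:
  deltas:
    - [[0,0,0],0]
    - [[0,0,0],0]
    - [[0,0,0],0]
    - [[0,0,0],0]
    - [[0,0,0],0]
  gripper: 0

```text
clock: 4.07
tool_pos: [0.5371, -0.2835, 0.0848]
orientation: [-179.9, 0.0, -119.6]
force: [0.2, 0.3, -0.3]
opening: 0.0598
gripper_force: 0.0
```

send_rows:
  deltas:
    - [[0,0,0],0]
    - [[0,0,0],0]
    - [[0,0,0],0]
    - [[0,0,0],0]
    - [[0,0,0],0]

```text
clock: 4.48
tool_pos: [0.5368, -0.2835, 0.0842]
orientation: [-180.0, 0.0, -119.6]
force: [-0.2, 0.2, 0.3]
opening: 0.0265
gripper_force: 0.0
```

Run:
```python
from h import *; from plan import plan
o=ctrl.get_obs(); p=[*o["tool_pos"],o["orientation"][2]]; print(o["clock"],p,o["orientation"],o["opening"],o["gripper_force"],o["force"])
p2=p[:2]+[.16,p[3]]; plan(p,p2,2)
```

```text
4.4833 [np.float64(0.5367504861116473), np.float64(-0.28350078513145777), np.float64(0.08418357716131632), np.float64(-119.59099028715715)] [-1.79998774e+02  1.42175973e-03 -1.19590990e+02] 0.026519926341937207 0.0 [-0.18592953  0.17424794  0.30224943]
[[[-0.0, 0.0, -0.003], np.float64(-0.0)], [[-0.0, 0.0, -0.01], np.float64(-0.0)], [[-0.0, 0.0, -0.02], np.float64(-0.0)], [[-0.0, 0.0, -0.033], np.float64(-0.0)], [[-0.0, 0.0, -0.047], np.float64(-0.0)]]
[[[-0.0, 0.0, -0.014], np.float64(-0.0)], [[-0.0, 0.0, -0.027], np.float64(-0.0)], [[-0.0, 0.0, -0.038], np.float64(-0.0)], [[-0.0, 0.0, -0.045], np.float64(-0.0)], [[-0.0, 0.0, -0.047], np.float64(-0.0)]]
peak mm/row 11.372463425802554 deg/row 0.0
```

send_rows:
  deltas:
    - [[0,0,0],0]
    - [[0,0,0],0]
    - [[0,0,0],0]
    - [[0,0,0],0]
    - [[0,0,0],0]

```text
clock: 4.9
tool_pos: [0.5368, -0.2835, 0.0842]
orientation: [-180.0, 0.0, -119.6]
force: [0.9, -1.1, 0.0]
opening: 0.0139
gripper_force: 30.0
```

send_rows:
  deltas:
    - [[0,0,0],0]
    - [[0,0,-0.001],0]
    - [[0,0,-0.004],0]
    - [[0,0,-0.01],0]
    - [[0,0,-0.02],0]

```text
clock: 5.32
tool_pos: [0.536, -0.2833, 0.0997]
orientation: [179.9, -0.0, -119.6]
force: [-0.4, -0.6, -2.8]
opening: 0.0139
gripper_force: 30.0
```

send_rows:
  deltas:
    - [[0,0,-0.014],0]
    - [[0,0,-0.03],0]
    - [[0,0,-0.045],0]
    - [[0,0,-0.06],0]
    - [[0,0,-0.07],0]

```text
clock: 5.73
tool_pos: [0.5373, -0.2837, 0.1586]
orientation: [-179.9, 0.0, -119.6]
force: [0.5, -1.0, -2.3]
opening: 0.0138
gripper_force: 30.0
```

send_rows:
  deltas:
    - [[0,0,-0.005],0]
    - [[0,0,-0.005],0]
    - [[0,0,-0.005],0]
    - [[0,0,-0.005],0]
    - [[0,0,-0.005],0]

```text
clock: 6.15
tool_pos: [0.5363, -0.2834, 0.1594]
orientation: [179.9, -0.0, -119.6]
force: [-0.3, 0.2, -3.2]
opening: 0.0133
gripper_force: 30.0
```

Run:
```python
from fit import *; from plan import plan
o=ctrl.get_obs(); p=[*o["tool_pos"],o["orientation"][2]]; print(o["clock"],p,o["orientation"],o["opening"],o["gripper_force"],o["force"],o["moment"])
P=ctrl.snapshot("scene"); save(P,"lift",(130,130,330,330),3)
# place centre with 12 mm clearance from both rails
q=np.array([.5925,.2690,np.radians(-21.0)]); c=place(np.array([[-.045-.015,-.065-.015,0]]),q)[0]; print("target",c)
plan(p,(c[0],c[1],p[2],-111.0),5)
```

```text
6.15 [np.float64(0.5363362514414844), np.float64(-0.2833986107802813), np.float64(0.15938756534260637), np.float64(-119.59963075614627)] [ 1.79923231e+02 -1.85926880e-02 -1.19599631e+02] 0.013310959216216466 29.999472498893738 [-0.27483215  0.22061846 -3.21600303] [ 0.06443595  0.014322   -0.02212129]
target [0.50781574 0.21581564 0.        ]
[[[-0.002, 0.002, -0.0], np.float64(-0.0)], [[-0.01, 0.006, -0.0], np.float64(-0.002)], [[-0.021, 0.013, -0.0], np.float64(-0.004)], [[-0.036, 0.023, -0.0], np.float64(-0.007)], [[-0.055, 0.035, -0.0], np.float64(-0.01)]]
[[[-0.022, 0.014, -0.0], np.float64(-0.004)], [[-0.046, 0.029, -0.0], np.float64(-0.008)], [[-0.073, 0.046, -0.0], np.float64(-0.013)], [[-0.102, 0.063, -0.0], np.float64(-0.018)], [[-0.131, 0.082, -0.0], np.float64(-0.024)]]
[[[-0.032, 0.018, -0.0], np.float64(-0.006)], [[-0.064, 0.037, -0.0], np.float64(-0.011)], [[-0.096, 0.055, -0.0], np.float64(-0.017)], [[-0.129, 0.074, -0.0], np.float64(-0.023)], [[-0.16, 0.092, -0.0], np.float64(-0.028)]]
[[[-0.031, 0.016, -0.0], np.float64(-0.005)], [[-0.061, 0.032, -0.0], np.float64(-0.011)], [[-0.089, 0.046, -0.0], np.float64(-0.015)], [[-0.115, 0.059, -0.0], np.float64(-0.02)], [[-0.138, 0.071, -0.0], np.float64(-0.024)]]
[[[-0.02, 0.009, -0.0], np.float64(-0.003)], [[-0.036, 0.017, -0.0], np.float64(-0.006)], [[-0.049, 0.023, -0.0], np.float64(-0.008)], [[-0.056, 0.026, -0.0], np.float64(-0.009)], [[-0.059, 0.028, -0.0], np.float64(-0.01)]]
peak mm/row 30.001697393505157 deg/row 0.5159778453687761
```

View pics/lift.png

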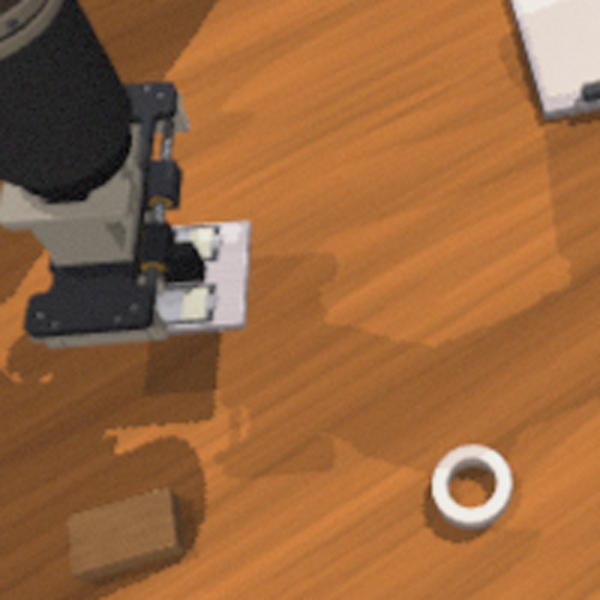

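The picture shows the carrier lifted level by its rib (about 210,275 in the crop). The box (125,535) and tape roll (470,485) are untouched.

send_rows:
  deltas:
    - [[-0.002,0.002,0],0]
    - [[-0.01,0.006,0],-0.002]
    - [[-0.021,0.013,0],-0.004]
    - [[-0.036,0.023,0],-0.007]
    - [[-0.055,0.035,0],-0.01]

```text
clock: 6.62
tool_pos: [0.5339, -0.2306, 0.16]
orientation: [180.0, -0.0, -118.7]
force: [1.0, 0.1, -2.8]
opening: 0.0138
gripper_force: 30.0
```

send_rows:
  deltas:
    - [[-0.022,0.014,0],-0.004]
    - [[-0.046,0.029,0],-0.008]
    - [[-0.073,0.046,0],-0.013]
    - [[-0.102,0.063,0],-0.018]
    - [[-0.131,0.082,0],-0.024]

```text
clock: 7.03
tool_pos: [0.5266, -0.1061, 0.1603]
orientation: [-180.0, 0.0, -116.5]
force: [1.1, 0.6, -3.5]
opening: 0.0138
gripper_force: 30.0
```

send_rows:
  deltas:
    - [[-0.032,0.018,0],-0.006]
    - [[-0.064,0.037,0],-0.011]
    - [[-0.096,0.055,0],-0.017]
    - [[-0.129,0.074,0],-0.023]
    - [[-0.16,0.092,0],-0.028]

```text
clock: 7.45
tool_pos: [0.5175, 0.0416, 0.1604]
orientation: [-180.0, 0.0, -113.9]
force: [0.7, 0.2, -2.9]
opening: 0.0139
gripper_force: 30.0
```

send_rows:
  deltas:
    - [[-0.031,0.016,0],-0.005]
    - [[-0.061,0.032,0],-0.011]
    - [[-0.089,0.046,0],-0.015]
    - [[-0.115,0.059,0],-0.02]
    - [[-0.138,0.071,0],-0.024]

```text
clock: 7.87
tool_pos: [0.5105, 0.1656, 0.1604]
orientation: [-180.0, 0.0, -111.7]
force: [-0.1, 1.0, -2.7]
opening: 0.0139
gripper_force: 30.0
```

send_rows:
  deltas:
    - [[-0.02,0.009,0],-0.003]
    - [[-0.036,0.017,0],-0.006]
    - [[-0.049,0.023,0],-0.008]
    - [[-0.056,0.026,0],-0.009]
    - [[-0.059,0.028,0],-0.01]

```text
clock: 8.28
tool_pos: [0.5079, 0.2163, 0.1601]
orientation: [-180.0, 0.0, -110.9]
force: [-0.5, -0.3, -3.2]
opening: 0.0135
gripper_force: 30.0
```

send_rows:
  deltas:
    - [[0,0,0],0]
    - [[0,0,0],0]
    - [[0,0,0],0]
    - [[0,0,0],0]
    - [[0,0,0],0]

```text
clock: 8.7
tool_pos: [0.5081, 0.2149, 0.1602]
orientation: [-180.0, 0.0, -111.0]
force: [0.9, 0.1, -3.3]
opening: 0.0136
gripper_force: 30.0
```

Run:
```python
from fit import *; from plan import plan
o=ctrl.get_obs(); p=[*o["tool_pos"],o["orientation"][2]]; print(o["clock"],p,o["opening"],o["gripper_force"],o["force"],o["moment"])
Q=[ctrl.snapshot(n) for n in("top","scene")]
for P,n in zip(Q,("top","scene")): save(P,"over_"+n,(180,80,440,300) ,2.5)
for P in Q:
  for d in ctrl.cut_out(P,"carrier_center")[:1]:
    uv=np.array(d["xy"])*[640,400]; print(d["conf"],uv,d["pixels"].sum(),back(P,uv,.09))
plan(p,(.5078,.2158,.108,-111.0),2)
```

```text
8.7 [np.float64(0.5081398878821163), np.float64(0.21492144411185382), np.float64(0.16022006253977095), np.float64(-111.00121194700242)] 0.013597172363384072 29.999389350414276 [ 0.92077207  0.06865132 -3.30626901] [ 0.01991873  0.05810743 -0.015749  ]
0.7 [273.216 240.92 ] 622 [[0.4964398  0.16978862 0.09      ]]
0.95 [338.176 125.48 ] 796 [[0.50553197 0.18817117 0.09      ]]
[[[-0.0, 0.0, 0.002], np.float64(-0.0)], [[-0.0, 0.0, 0.007], np.float64(-0.0)], [[-0.0, 0.0, 0.014], np.float64(-0.0)], [[-0.0, 0.0, 0.023], np.float64(-0.0)], [[-0.0, 0.0, 0.033], np.float64(-0.0)]]
[[[-0.0, 0.0, 0.01], np.float64(-0.0)], [[-0.0, 0.0, 0.019], np.float64(-0.0)], [[-0.0, 0.0, 0.026], np.float64(-0.0)], [[-0.0, 0.0, 0.031], np.float64(-0.0)], [[-0.0, 0.0, 0.033], np.float64(-0.0)]]
peak mm/row 7.834283764791033 deg/row 0.00018179205036261692
```

View pics/over_scene.png

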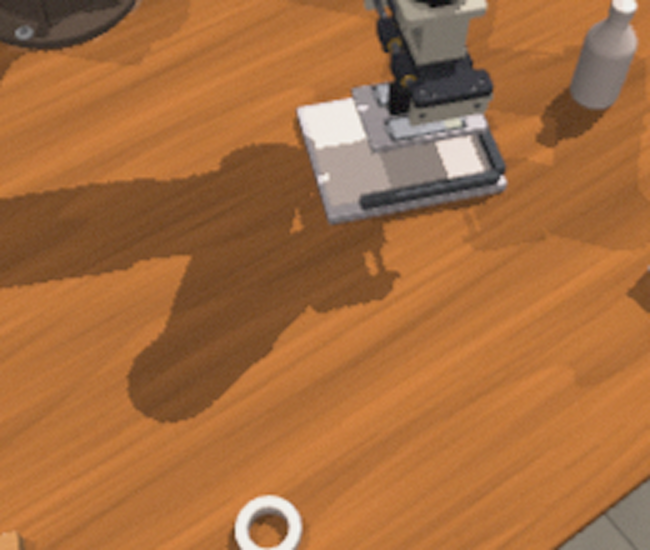

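The carrier hangs over the pad (about 425,115 in the crop) parallel to the long rail (365–500, 185). The bottle (605,60) is clear.

send_rows:
  deltas:
    - [[0,0,0.002],0]
    - [[0,0,0.008],0]
    - [[0,0,0.018],0]
    - [[0,0,0.03],0]
    - [[0,0,0.042],0]

```text
clock: 9.32
tool_pos: [0.5078, 0.2154, 0.1254]
orientation: [180.0, -0.0, -111.0]
force: [0.5, -0.5, -3.5]
opening: 0.0137
gripper_force: 30.0
```

send_rows:
  deltas:
    - [[0,0,0.01],0]
    - [[0,0,0.018],0]
    - [[0,0,0.024],0]
    - [[0,0,0.027],0]
    - [[0,0,0.028],0]

```text
clock: 9.73
tool_pos: [0.5079, 0.2154, 0.1036]
orientation: [180.0, -0.0, -111.0]
force: [0.1, -0.4, -3.9]
opening: 0.014
gripper_force: 30.0
```

send_rows:
  deltas:
    - [[0,0,0.001],0]
    - [[0,0,0.002],0]
    - [[0,0,0.003],0]
    - [[0,0,0.004],0]
    - [[0,0,0.004],0]

```text
clock: 10.15
tool_pos: [0.508, 0.2155, 0.1011]
orientation: [-180.0, 0.0, -111.0]
force: [0.0, -0.2, -4.7]
opening: 0.0141
gripper_force: 30.0
```

send_rows:
  deltas:
    - [[0,0,0.0005],0]
    - [[0,0,0.001],0]
    - [[0,0,0.0015],0]
    - [[0,0,0.002],0]
    - [[0,0,0.002],0]

```text
clock: 10.57
tool_pos: [0.508, 0.2155, 0.0993]
orientation: [180.0, -0.0, -111.0]
force: [-0.2, 0.2, -2.5]
opening: 0.0136
gripper_force: 30.0
```

send_rows:
  deltas:
    - [[0,0,0.0005],0]
    - [[0,0,0.001],0]
    - [[0,0,0.001],0]
    - [[0,0,0.001],0]
    - [[0,0,0.001],0]

```text
clock: 10.98
tool_pos: [0.5083, 0.2156, 0.0991]
orientation: [-180.0, 0.0, -110.9]
force: [-1.2, -1.5, 5.2]
opening: 0.0138
gripper_force: 30.0
```

send_rows:
  deltas:
    - [[0,0,-0.0004],0]
    - [[0,-0.002,-0.0004],0]
    - [[0,-0.005,-0.0004],0]
    - [[0,-0.008,-0.0004],0]
    - [[0,-0.01,-0.0004],0]

```text
clock: 11.4
tool_pos: [0.516, 0.2128, 0.0991]
orientation: [-180.0, 0.0, -110.9]
force: [-1.2, 0.6, 5.7]
opening: 0.0138
gripper_force: 30.0
```

send_rows:
  deltas:
    - [[0,-0.001,0],0]
    - [[0,-0.002,0],0]
    - [[0,-0.003,0],0]
    - [[0,-0.004,0],0]
    - [[0,-0.005,0],0]

```text
clock: 11.82
tool_pos: [0.5196, 0.2113, 0.0991]
orientation: [-180.0, 0.0, -111.0]
force: [-2.2, -0.1, 5.0]
opening: 0.0136
gripper_force: 30.0
```

```bash
cat > f.py <<'E'
from h import *
o=ctrl.get_obs(); a=np.radians(-21); R=np.array([[np.cos(a),np.sin(a)],[-np.sin(a),np.cos(a)]])
print(o["clock"],"pad xy mm",(R@(o["tool_pos"][:2]-[.5925,.269])*1e3).round(2),"z",o["tool_pos"][2].round(4),o["orientation"].round(2),"Fpad",(R@o["force"][:2]).round(2),o["force"][2].round(2),"M",o["moment"].round(3))
E
python3 f.py
```

```text
11.8167 pad xy mm [-47.37 -79.96] z 0.0991 [-1.7998e+02  3.0000e-02 -1.1095e+02] Fpad [-2.   -0.86] 4.99 M [ 0.288  0.888 -0.023]
```

send_rows:
  deltas:
    - [[0,-0.0005,0],0]
    - [[0,-0.001,0],0]
    - [[0,-0.0015,0],0]
    - [[0,-0.002,0],0]
    - [[0,-0.002,0],0]

```text
clock: 12.23
tool_pos: [0.5212, 0.2107, 0.0991]
orientation: [-180.0, 0.0, -111.0]
force: [-1.8, 0.5, 4.9]
opening: 0.0137
gripper_force: 30.0
```

```bash
python3 f.py
```

```text
12.2333 pad xy mm [-45.71 -79.95] z 0.0991 [-1.7998e+02  3.0000e-02 -1.1095e+02] Fpad [-1.87 -0.21] 4.94 M [0.208 0.791 0.015]
```

send_rows:
  deltas:
    - [[0,-0.0005,0],0]
    - [[0,-0.001,0],0]
    - [[0,-0.0015,0],0]
    - [[0,-0.0015,0],0]
    - [[0,-0.0015,0],0]

```text
clock: 12.65
tool_pos: [0.5223, 0.2103, 0.0991]
orientation: [-180.0, 0.0, -110.9]
force: [-1.3, -0.2, 5.2]
opening: 0.0138
gripper_force: 30.0
```

```bash
python3 f.py
```

```text
12.65 pad xy mm [-44.54 -79.94] z 0.0991 [-1.7998e+02  3.0000e-02 -1.1095e+02] Fpad [-1.12 -0.65] 5.2 M [ 0.192  0.7   -0.007]
```

send_rows:
  deltas:
    - [[0,-0.0005,0],0]
    - [[0,-0.001,0],0]
    - [[0,-0.0015,0],0]
    - [[0,-0.0015,0],0]
    - [[0,-0.0015,0],0]

```text
clock: 13.07
tool_pos: [0.5232, 0.21, 0.0991]
orientation: [-180.0, 0.0, -111.0]
force: [-3.8, 1.2, 4.9]
opening: 0.0139
gripper_force: 30.0
```

```bash
python3 f.py
```

```text
13.0667 pad xy mm [-43.54 -79.91] z 0.0991 [-1.7999e+02  3.0000e-02 -1.1096e+02] Fpad [-4.01 -0.23] 4.85 M [ 0.548  1.214 -0.086]
```

send_rows:
  deltas:
    - [[0,-0.0005,0],0]
    - [[0,-0.001,0],0]
    - [[0,-0.001,0],0]
    - [[0,-0.001,0],0]
    - [[0,-0.001,0],0]

```text
clock: 13.48
tool_pos: [0.5233, 0.2099, 0.0991]
orientation: [180.0, 0.0, -111.0]
force: [-7.8, 3.9, 8.3]
opening: 0.0138
gripper_force: 30.0
```

```bash
python3 f.py
```

```text
13.4833 pad xy mm [-43.4  -79.94] z 0.0991 [ 1.7996e+02  3.0000e-02 -1.1097e+02] Fpad [-8.7   0.87] 8.31 M [ 1.376  2.642 -0.141]
```

send_rows:
  deltas:
    - [[-0.001,0.0004,0],0.002]
    - [[-0.004,0.0004,0],0.003]
    - [[-0.008,0.0004,0],0.003]
    - [[-0.011,0.0004,0],0.003]
    - [[-0.013,0.0004,0],0.003]

```text
clock: 13.9
tool_pos: [0.5266, 0.2186, 0.0991]
orientation: [180.0, -0.1, -111.2]
force: [-4.8, -2.1, 11.2]
opening: 0.0136
gripper_force: 30.0
```

```bash
python3 f.py
```

```text
13.9 pad xy mm [-43.44 -70.61] z 0.0991 [ 1.7995e+02 -1.0000e-01 -1.1123e+02] Fpad [-3.75 -3.72] 11.22 M [-0.712  1.987  0.003]
```

send_rows:
  deltas:
    - [[-0.0005,0,-0.0003],0]
    - [[-0.001,0,-0.0005],0]
    - [[-0.0015,0,-0.0005],0]
    - [[-0.002,0,-0.0005],0]
    - [[-0.0025,0,-0.0005],0]

```text
clock: 14.32
tool_pos: [0.5274, 0.2205, 0.0991]
orientation: [180.0, -0.1, -111.2]
force: [-4.8, -2.3, 6.1]
opening: 0.0142
gripper_force: 30.0
```

```bash
python3 f.py
```

```text
14.3167 pad xy mm [-43.41 -68.58] z 0.0991 [ 1.7995e+02 -8.0000e-02 -1.1123e+02] Fpad [-3.62 -3.91] 6.13 M [-0.487  1.507  0.02 ]
```

send_rows:
  deltas:
    - [[-0.0005,0,0],0]
    - [[-0.001,0,0],0]
    - [[-0.0015,0,0],0]
    - [[-0.0015,0,0],0]
    - [[-0.0015,0,0],0]

```text
clock: 14.73
tool_pos: [0.5278, 0.2217, 0.0992]
orientation: [180.0, -0.1, -111.2]
force: [-4.1, -1.2, 5.4]
opening: 0.014
gripper_force: 30.0
```

```bash
python3 f.py
```

```text
14.7333 pad xy mm [-43.43 -67.31] z 0.0992 [ 1.7995e+02 -7.0000e-02 -1.1124e+02] Fpad [-3.37 -2.61] 5.43 M [-0.323  1.49   0.086]
```

send_rows:
  deltas:
    - [[-0.0005,0,0],0]
    - [[-0.001,0,0],0]
    - [[-0.0015,0,0],0]
    - [[-0.0015,0,0],0]
    - [[-0.0015,0,0],0]

```text
clock: 15.15
tool_pos: [0.528, 0.2222, 0.0991]
orientation: [179.9, -0.1, -111.2]
force: [-4.9, -3.5, 7.2]
opening: 0.0137
gripper_force: 30.0
```

```bash
python3 f.py
```

```text
15.15 pad xy mm [-43.42 -66.82] z 0.0991 [ 1.7994e+02 -1.4000e-01 -1.1124e+02] Fpad [-3.3  -5.04] 7.18 M [-1.215  1.525  0.071]
```

send_rows:
  deltas:
    - [[-0.0005,-0.0003,0],0]
    - [[-0.001,-0.0005,0],0]
    - [[-0.001,-0.0005,0],0]
    - [[-0.001,-0.0005,0],0]
    - [[-0.001,-0.0005,0],0]

```text
clock: 15.57
tool_pos: [0.5281, 0.2223, 0.0991]
orientation: [179.9, -0.2, -111.3]
force: [-7.3, -5.4, 9.9]
opening: 0.0139
gripper_force: 30.0
```

```bash
python3 f.py
```

```text
15.5667 pad xy mm [-43.37 -66.71] z 0.0991 [ 179.89   -0.21 -111.25] Fpad [-4.86 -7.64] 9.95 M [-1.65   2.395  0.131]
```

send_rows:
  deltas:
    - [[-0.0003,-0.0005,-0.0003],0]
    - [[-0.0003,-0.001,-0.0003],0]
    - [[-0.0003,-0.001,-0.0003],0]
    - [[-0.0003,-0.001,-0.0003],0]
    - [[-0.0003,-0.001,-0.0003],0]

```text
clock: 15.98
tool_pos: [0.5282, 0.2222, 0.0992]
orientation: [179.8, -0.2, -111.3]
force: [-9.9, -3.4, 10.1]
opening: 0.0136
gripper_force: 30.0
```

```bash
python3 f.py
python3 - <<'E'
from fit import *
PAD=[box(-.158,.012,-.198,.012,.0,.015)]
qc=np.array([.5925,.269,np.radians(-21.1)])
C0=CAR[0]+[-.045,-.065,.015]; C1=CAR[1]+[-.045,-.065,.015]; L=box(0,.012,-.16,0,.015,.03); S=box(-.11,0,0,.012,.015,.03)
out=[]
for n,cr in(("top",(200,190,330,300)),("scene",(280,90,410,180))):
    p=ctrl.snapshot(n); raw=cv2.resize(p["color"][:,:,::-1],None,fx=6,fy=6,interpolation=cv2.INTER_CUBIC)[cr[1]*6:cr[3]*6,cr[0]*6:cr[2]*6]
    out.append(cv2.resize(raw,(560,int(560*raw.shape[0]/raw.shape[1]))))
    cv2.imwrite(f"pics/fin_{n}.png",raw)
E
```

```text
15.9833 pad xy mm [-43.26 -66.7 ] z 0.0992 [ 179.83   -0.24 -111.26] Fpad [-8.04 -6.73] 10.06 M [-0.953  3.595  0.11 ]
```

View pics/fin_scene.png

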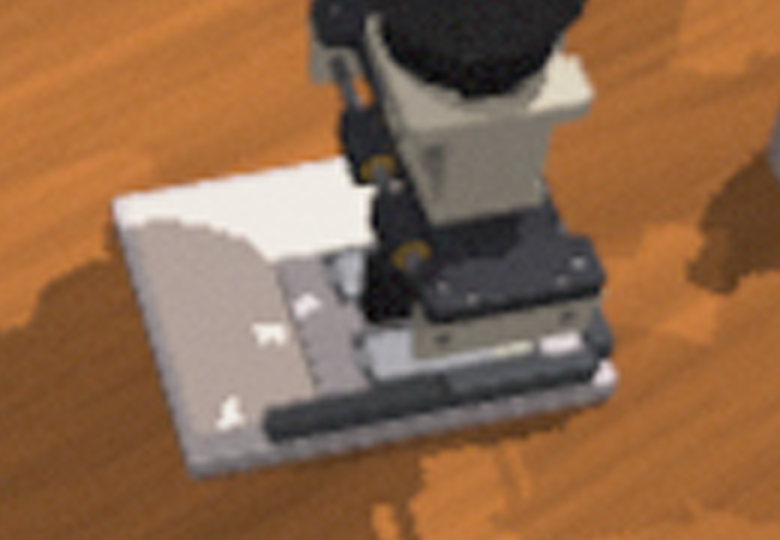

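View pics/fin_top.png

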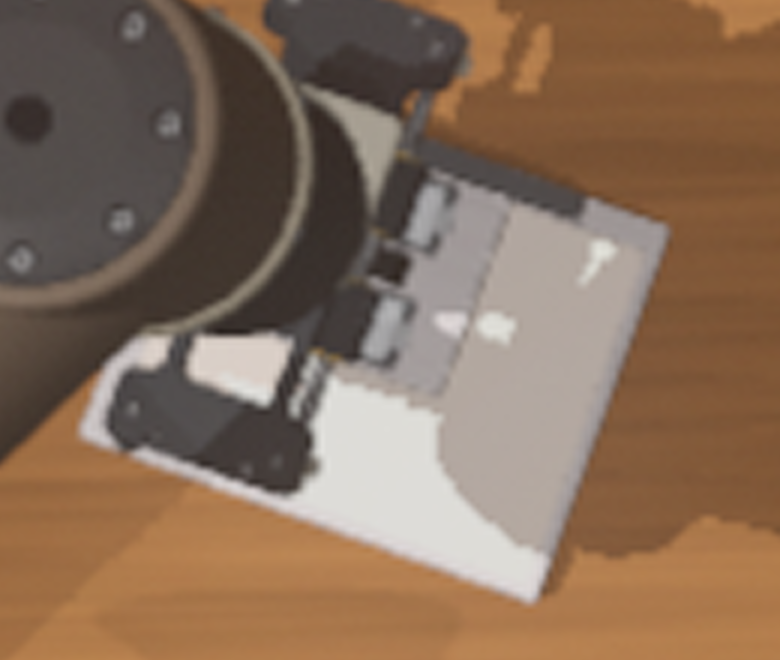

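Both views show the plate flat on the pad. Its long edge is flush with the long rail (435–600, 375 in the scene crop), and its free short edge runs from (510,200) to (445,390) in the top crop. One settling call and a check of that edge, then I hand it in.

send_rows:
  deltas:
    - [[0,0,0],0]
    - [[0,0,0],0]
    - [[0,0,0],0]
    - [[0,0,0],0]
    - [[0,0,0],0]

```text
clock: 16.5
tool_pos: [0.5282, 0.2222, 0.0991]
orientation: [179.8, -0.2, -111.3]
force: [-11.2, -3.4, 11.8]
opening: 0.0137
gripper_force: 30.0
```

```bash
python3 f.py
python3 - <<'E'
from h import *
p=ctrl.snapshot("top"); a=np.radians(-21); R=np.array([[np.cos(a),np.sin(a)],[-np.sin(a),np.cos(a)]])
for uv,z in([(507,205),.025],[(445,390),.025],[(665,232),.015],[(540,600),.015]):
    X=back(p,np.array(uv)/6-.4+[200,190],z)[0]; print(uv,(R@(X[:2]-[.5925,.269])*1e3).round(1))
E
```

```text
16.5 pad xy mm [-43.28 -66.7 ] z 0.0991 [ 179.83   -0.24 -111.26] Fpad [-9.2  -7.21] 11.82 M [-1.013  3.612  0.106]
(507, 205) [  -3.6 -129. ]
(445, 390) [ -86.4 -131.3]
(665, 232) [   8.5 -196.3]
(540, 600) [-155.9 -198.9]
```

```bash
python3 -c "
from plant import ctrl
print(ctrl.close_job())"
```

```text
the job is handed in; nothing more can be done
None
```

I handed the job in at about 16.5 s with the carrier flat on the pad, still gripped at 30 N and pushed into the corner. The wrist read about 9 N towards the long rail and 7 N towards the short rail (including pad friction), and no bystander was touched; no verdict came back.

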